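# Refit the back cover of a handheld under its camera bar

### The arm

A 7-joint arm with a two-finger parallel gripper is mounted at the origin on the work surface. World frame = base frame: x ahead of the robot, y to its left, z up, the work surface at z = 0. Lengths are in m, angles in rad, forces in N, time in s.
With the tool pointing down it reaches from about 0.4 to 0.925 m from the base axis. Payload 4.1 kg.
Tool frame: the origin (TCP) lies between the finger pads; the fingertips stand 11 mm ahead of it and the grasp point (between the pads) lies 8 mm behind it; z points along the fingers, y is the direction in which the jaws open and shut (so a half turn about z gives the same grasp; the last joint's range is limited). The gripper opens to 85 mm and grips with 20 to 120 N. Pads are 22 mm wide; open, the fingers measure 114 mm over their backs; the gripper's body (76 mm by 85 mm) begins 54 mm behind the grasp point. The pads swing forward as they close: fully open they stand 13 mm farther back than shut.
Start: joints at [-1.301, 0.398, 0.045, 1.537, -0.019, 1.207, -0.051], TCP at [0.234, 0.606, 0.242] pointing down, gripper open.
Joint ranges: [-2.82, 2.82], [-0.49, 2.23], [-1.37, 1.46], [0, 2.46], [-1.36, 4.5], [0.23, 2], [-2.94, 2.94]. Speed limits (rad/s): [2.57, 2.57, 3.14, 3.14, 3.14, 3.14, 3.14].

### API

Orientations are given as [roll, pitch, yaw] about the fixed x, y, z axes, in that order (R = Rz(yaw) Ry(pitch) Rx(roll)).
In Python, from plant import r gives the robot as it stands. Calls block until the motion is done:
- r.move_pose(position, orientation): joint-space move of the TCP to a pose.
- r.move_linear(position, orientation=None, v=0.15, f_stop=None): straight line of the TCP; orientation=None keeps the orientation; v is the mean speed in m/s. With f_stop (N) it stops when the force on the tool has changed by that much, and returns True; else False.
- r.move_joints(angles): joint-space move.
- r.gripper_open() and r.close_gripper(): open the fingers fully, or close them until they stop; the grip force is fixed at half the most.
- r.dwell(seconds).
- r.solve_ik(position, orientation): joint angles nearest the present ones, or None.
- r.snapshot(name): name is "side" or "top"; returns a dict with "frame" (400x640x3 uint8, blue, green, red), "z_map" (400x640 float32, m along the optical axis (not along the pixel's ray), 0 where there is no reading), "vertical_fov" (degrees; the focal length in pixels is half the picture's height over the tangent of half this angle, whatever the lens; pixels are square), "cx", "cy" (the principal point, pixels), "R" (3x3) and "t" (3): a world point X has camera coordinates R X + t. Camera axes: x right, y down, z forward; pixel columns grow to the right and rows downward; lengths in m; the calibration is good to about 2 mm. A picture is of the moment at which its call begins.
A pose or a line that the arm cannot do raises r.PlanningError and nothing moves.
- r.hand_in(): hands the job in, once; it reports no verdict.
Readings, each from a call of its own:
- r.current_time_s(): time.
- r.current_joints(): joint angles.
- r.current_joint_vel(): joint speeds.
- r.current_joint_torque(): joint torques, N m.
- r.current_tool_pos(): TCP position.
- r.current_eef_rot(): TCP orientation.
- r.current_force(): force on the tool from outside, world axes, zero at the start.
- r.current_moment(): the same for the moment, N m.
- r.current_opening(): opening from 0.0 (shut) to 1.0 (fully open).
Only numpy, scipy, OpenCV 4.12 (cv2) and the standard library are available. Lean on these libraries where they do the work, as an engineer would, in place of code of your own. Each camera call takes 0.05 s, during which the arm holds its last target.

### The job

Fit the white back cover onto the open back of the black handheld clamped in the holder: tuck its narrow front edge under the raised camera bar, push it in against the spring there, and lower and press the rear end gently inside the rims until the whole cover lies flat and fully home. Leave the suction puller on it, let go, and leave the other things on the bench where they are.

Things in the scene. Friction and masses are not known exactly. Their poses are not given: they have to be found in the camera images.
- cover: White back cover, a loose plate 104 mm long (x) and 4 mm thick, 66 mm wide, but its front 10 mm (+x) is a tongue 54 mm wide. Origin: centre of its underside, z up. On its middle a red suction cup (40 mm across) carries an upright black grip bar.
- grip (a point): Point in the middle of the black grip bar, 30 mm above the cover's underside. The bar is 36 mm long (along the cover's x), 12 mm thick (y) and reaches from 10 mm (top of the red cup) to 42 mm above the underside. Axes as the cover's.
- tip (a point): Middle of the front (tongue) edge of the cover, on its underside, 52 mm ahead (+x) of the cover's origin.
- heel (a point): Middle of the rear edge of the cover, on its underside, 52 mm behind (-x) the cover's origin.
- holder: Aluminium holder plate 190 x 124 x 12 mm, fixed. Origin: centre of its underside, x towards the handheld's camera bar, z up. On it, between blue jaws 27 mm above the bench, a black handheld is clamped face down, parallel to the plate, but up to 9 mm left or right (y) of its middle, which the poses do not tell: look or feel for its rims.
- mid (a point): Point over the holder's middle, level with the floor of the handheld's open back (24 mm above the bench). With the cover home its origin lies here, but for the crosswise 9 mm. The open back is a recess: side rims 68 mm apart, 4.6 mm high, bevelled inside (2 mm); rear rim 4.2 mm high, its face 52 mm behind this point. Axes as the holder's.
- lip (a point): Lower rear edge of the handheld's raised black camera bar (three lenses), 44 mm ahead of mid, 6.5 mm above the recess floor (y as for mid). The bar is 82 mm wide, its top 10 mm above the floor. The tongue goes in under it only with the cover's rear held 4 to 9 degrees higher; home, it reaches 8 mm under the bar.
- strip (a joint): Sprung brass strip under the camera bar, 44 mm wide, 5 mm high. Value in m: 0 when free (face 48 mm ahead of mid), at most 0.007 when the tongue pushes it forward (2 N at first, 5.5 N at the end). The cover's rear edge clears the rear rim beyond 0.004; with the cover home it reads about 0.004.
- display: Bystander: a loose spare display panel, black flat slab 138 x 68 x 8 mm; origin at its underside's centre.
- jar: Bystander: a white lidded jar, 42 mm across, 50 mm tall; origin at its underside's centre.
- dome: Bystander: a black rubber dome weight, 72 mm across, 68 mm tall; origin at its underside's centre.
- driver: Bystander: a screwdriver with a yellow handle.
- tweezers: Bystander: steel tweezers, 120 mm long, lying flat; origin at its underside's centre.
- board: Bystander: a small green circuit board, 50 x 32 x 7 mm; origin at its underside's centre.
- bin: Bystander: a blue divided parts tray, 75 x 110 x 30 mm; origin at its underside's centre.
There are look-alikes about, which are no part of the job. What is shaped like the cover but turquoise is not meant.

How it is judged:
By the outcome, as a careful person would: the job done as asked, in the order asked, and still so for the second after the job is handed in, with the robot touching nothing.
It also fails if it takes over 58 s, if anything falls off the work surface, if the arm or the gripper's body presses on something with over 40 N, if the wrist force passes 120 N, or if a joint passes its speed limit or range.

## Working session

There is one attempt and no reset: what is moved stays moved. The work goes in short steps, each a Python script; the robot and the scene stay as the last script left them, time stands still between calls to the robot, and variables do not carry over. Pictures are saved under pics/ and viewed, and the job is handed in when it is done.

```bash
ls; mkdir -p pics
cat > h.py <<'E'
import numpy as np, cv2
from plant import r
def K(s):
    f=200/np.tan(np.radians(s["vertical_fov"])/2); return f,s["cx"],s["cy"]
def ray(s,u,v):
    f,cx,cy=K(s); R=np.array(s["R"]);t=np.array(s["t"])
    return -R.T@t, R.T@np.array([(u-cx)/f,(v-cy)/f,1.])
def onz(s,u,v,z):
    c,d=ray(s,u,v); return c+d*(z-c[2])/d[2]
def proj(s,X):
    f,cx,cy=K(s); c=np.array(s["R"])@np.array(X)+np.array(s["t"]); return c[0]/c[2]*f+cx,c[1]/c[2]*f+cy
def depthpt(s,u,v):
    c,d=ray(s,u,v); return c+d*float(s["z_map"][int(v),int(u)])
E
python3 - <<'E'
from h import *
import pickle
print(r.current_time_s())
for n in("top","side"):
    s=r.snapshot(n); cv2.imwrite(f"pics/{n}0.png",s["frame"]); pickle.dump(s,open(f"{n}0.pkl","wb"))
    print(n,s["vertical_fov"],s["cx"],s["cy"],(-np.array(s["R"]).T@np.array(s["t"])).round(3),np.array(s["R"]).round(3).tolist())
E
```

```text
pics
0.0
top 52.381665126904835 314.124136740642 191.51334473267517 [ 0.353 -0.018  1.344] [[0.01, -1.0, -0.026], [-0.981, -0.005, -0.194], [0.193, 0.027, -0.981]]
side 51.69950260365501 315.58167047203193 198.3102807024269 [0.366 0.674 0.844] [[-0.934, -0.356, 0.016], [-0.273, 0.687, -0.674], [0.229, -0.634, -0.739]]
```

View pics/top0.png

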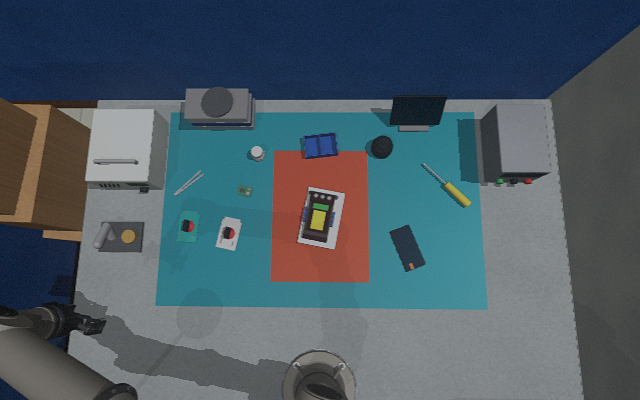

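View pics/side0.png

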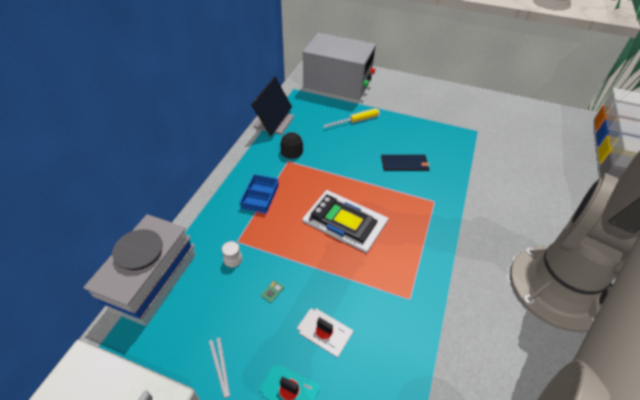

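Two things could be the cover. In the top view the white plate with the red cup is at (229,234), and its turquoise look-alike is at (188,227). In the side view they are at (326,331) and (290,387). By the description I choose the white one. Next I'll crop in on it and the holder at top (321,218) to check.

Run:
```python
from h import *
import pickle
t=pickle.load(open("top0.pkl","rb"));s=pickle.load(open("side0.pkl","rb"))
a=cv2.resize(t["frame"][200:265,165:265],(800,520),interpolation=cv2.INTER_CUBIC);cv2.imwrite("pics/c1.png",a)
a=cv2.resize(t["frame"][180:255,290:355],(520,600),interpolation=cv2.INTER_CUBIC);cv2.imwrite("pics/c2.png",a)
a=cv2.resize(s["frame"][300:365,285:365],(720,585),interpolation=cv2.INTER_CUBIC);cv2.imwrite("pics/c3.png",a)
a=cv2.resize(s["frame"][180:260,295:395],(750,600),interpolation=cv2.INTER_CUBIC);cv2.imwrite("pics/c4.png",a)
```

```text
(no output)
```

View pics/c1.png

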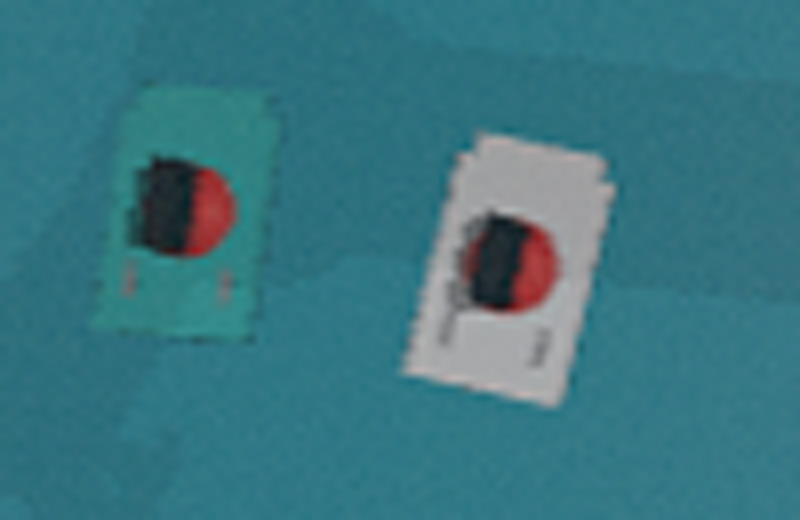

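View pics/c2.png

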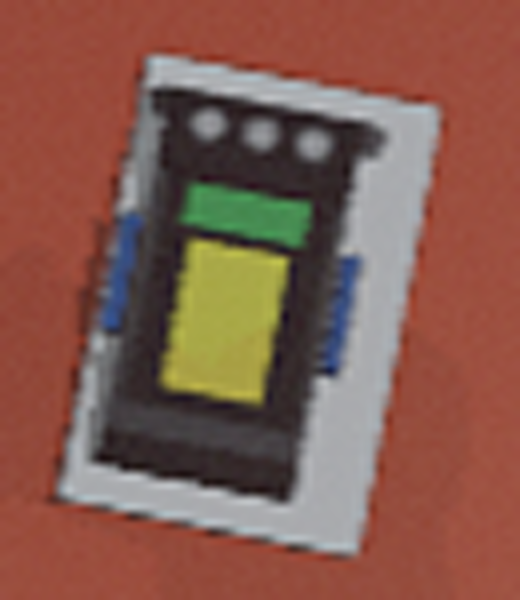

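View pics/c3.png

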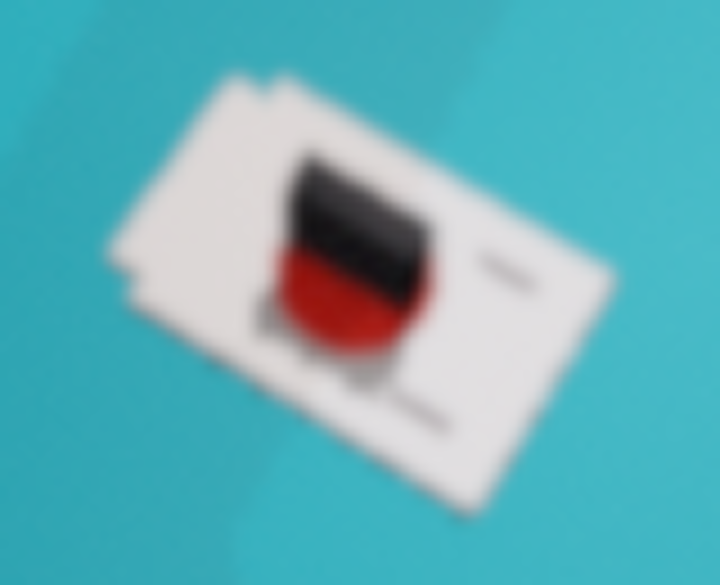

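View pics/c4.png

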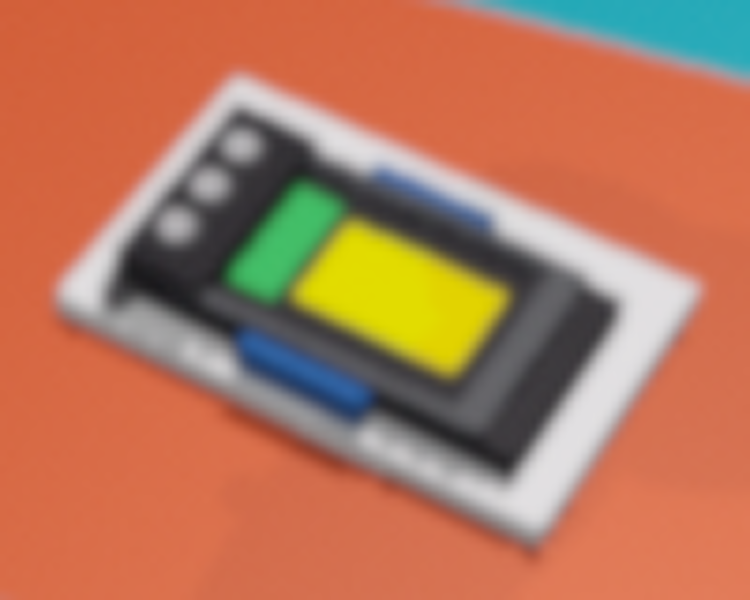

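The crop confirms the choice: the plate at (229,234) is white with a red cup and black grip, and its tongue points up the picture (roughly +x world). The other one is turquoise. The holder's camera bar also points up the picture, and the handheld sits left of the plate's middle. Now I'll measure.

```bash
cat > meas.py <<'E'
from h import *
def sub(s,mask,roi,up=4):
    # contour with sub-pixel via upsampling handled by caller
    pass
def contour(s,fn,box):
    u0,v0,u1,v1=box
    im=s["frame"][v0:v1,u0:u1]; k=6
    im=cv2.resize(im,None,fx=k,fy=k,interpolation=cv2.INTER_CUBIC)
    hsv=cv2.cvtColor(im,cv2.COLOR_BGR2HSV).astype(int)
    m=fn(hsv).astype(np.uint8)*255
    cs,_=cv2.findContours(m,cv2.RETR_EXTERNAL,cv2.CHAIN_APPROX_NONE)
    out=[]
    for c in sorted(cs,key=cv2.contourArea,reverse=True):
        p=c[:,0,:].astype(float); p=(p+.5)/k-.5+[u0,v0]; out.append((cv2.contourArea(c)/k/k,p))
    return out
def plane(s,p,z): return np.array([onz(s,u,v,z)[:2] for u,v in p])
def rect(P):
    (c,wh,a)=cv2.minAreaRect((P*1000).astype(np.float32)); return np.array(c)/1000,np.array(wh),a
white=lambda h:(h[...,1]<60)&(h[...,2]>110)
blue=lambda h:(h[...,0]>105)&(h[...,0]<125)&(h[...,1]>130)&(h[...,2]>70)
yel=lambda h:(h[...,0]>22)&(h[...,0]<35)&(h[...,1]>120)&(h[...,2]>90)
grn=lambda h:(h[...,0]>50)&(h[...,0]<80)&(h[...,1]>100)
E
cat > m1.py <<'E'
from meas import *
import pickle
for n,cb,hb in(("top",(212,210,248,256),(290,180,355,255)),("side",(292,302,362,362),(295,182,395,258))):
    s=pickle.load(open(n+"0.pkl","rb"))
    print(n)
    for nm,fn,b,z,k in(("cover",white,cb,.004,1),("holder",white,hb,.012,1),("jaw",blue,hb,.027,2),("yel",yel,hb,.0245,1),("grn",grn,hb,.0245,1)):
        for a,p in contour(s,fn,b)[:k]:
            c,wh,an=rect(plane(s,p,z)); print(nm,round(a),c.round(4),wh.round(1),round(an,2))
    # lenses
    for a,p in contour(s,lambda h:(h[...,1]<70)&(h[...,2]>90),hb)[:6]:
        print("w",round(a,1),p.mean(0).round(1),plane(s,[p.mean(0)],.034).round(4))
E
python3 m1.py
```

```text
top
cover 614 [0.4762 0.3018] [ 68.5 104.6] 78.4
holder 793 [ 0.5296 -0.0038] [126.3 190.4] 79.28
jaw 16 [0.5391 0.0489] [ 5.8 46.1] 79.43
jaw 10 [ 0.5221 -0.0402] [ 3.8 46.2] 79.5
yel 244 [0.5195 0.0069] [43.6 64.1] 79.24
grn 76 [ 0.5637 -0.0017] [51.4 18.5] 79.72
w 863.7 [319.7 216.6] [[ 5.284e-01 -1.000e-04]]
w 11.9 [328.7 197.6] [[ 0.5913 -0.0292]]
w 11.6 [322.2 196.3] [[ 0.5956 -0.0077]]
w 11.6 [315.6 195. ] [[0.5996 0.0137]]
w 0.3 [331.7 214.9] [[ 0.5343 -0.0391]]
w 0.3 [330.7 219.8] [[ 0.5181 -0.0358]]
side
cover 1497 [0.4742 0.303 ] [ 69.4 106.6] 78.36
holder 2812 [5.269e-01 4.000e-04] [131.9 192.2] 79.26
jaw 78 [0.5375 0.0533] [13.6 53.1] 78.19
yel 367 [0.5166 0.0071] [49.  67.7] 78.94
grn 141 [ 0.5624 -0.002 ] [57.9 24.5] 80.15
w 2844.0 [345.6 220.3] [[0.5192 0.0213]]
w 32.0 [378.4 185.9] [[ 0.4734 -0.1277]]
```

Run:
```python
from h import *
import time
print(r.current_eef_rot(), r.current_force(), r.current_opening())
yaw=np.radians(-11.6); P=[.4762,.3018]
o=[np.pi,0,yaw]
print(r.solve_ik([*P,.12],o), r.solve_ik([*P,.12],[np.pi,0,yaw+np.pi]))
r.move_pose([*P,.12],o); print(r.current_time_s(), r.current_tool_pos())
r.move_linear([*P,.0255],v=.08,f_stop=6)
print(r.current_time_s(), r.current_tool_pos(), r.current_force())
f=[r.current_force() for _ in range(3)]; print(np.round(f,2))
import pickle
for n in("top","side"):
    s=r.snapshot(n); pickle.dump(s,open(n+"1.pkl","wb"))
    u,v=map(int,proj(s,[*P,.03])); cv2.imwrite(f"pics/{n}1.png",cv2.resize(s["frame"][max(v-50,0):v+50,max(u-60,0):u+60],(720,600)))
```

```text
[-3.13980064e+00  1.18744610e-04  2.77290954e+00] [-0.76648693 -0.00451037 -0.29377556] 0.9972942340800266
[-1.1668578   0.45249306  0.67502504  1.88709478 -0.34996192  0.92211026
 -2.09912122] [-0.77783965  0.3749765   0.16980622  1.87717632 -0.07935578  0.89588905
  0.79835592]
1.8833 [0.47594925 0.30279501 0.12007152]
3.2167 [0.47665412 0.30209645 0.02604856] [-0.33251418 -0.08977896 -0.79702486]
[[-0.33 -0.09 -0.8 ]
 [-0.33 -0.09 -0.8 ]
 [-0.33 -0.09 -0.8 ]]
```

View pics/side1.png

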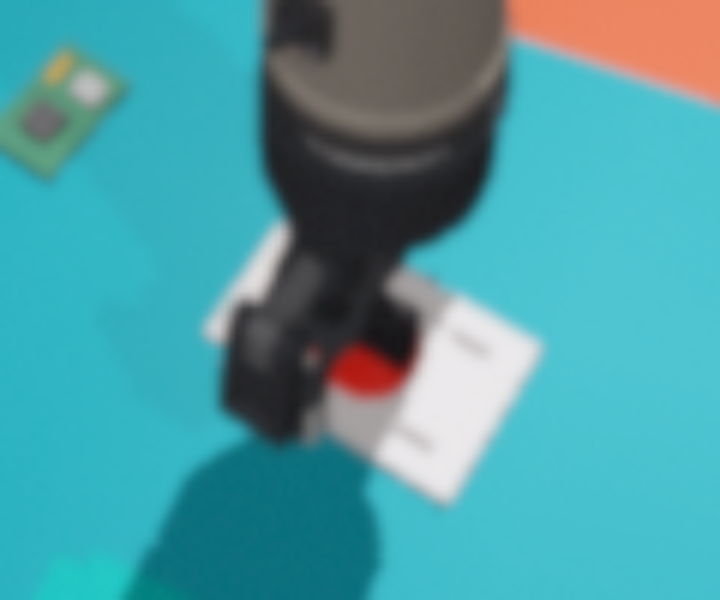

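View pics/top1.png

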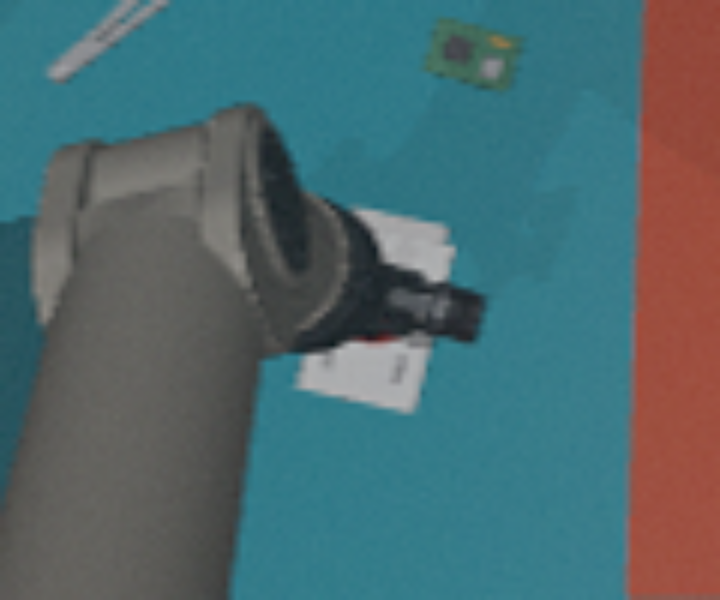

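Run:
```python
from h import *
print(r.current_joints().round(2))
for a in(0,.12):print(r.solve_ik([.531,.0045,.08],[np.pi,a,np.radians(-10.7)]))
for a in(0,.12):print(r.solve_ik([.531,.0045,.08],[-np.pi,-a,np.radians(-10.7)+np.pi]))
```

```text
[-1.09  0.58  0.58  1.94 -0.46  0.75 -2.01]
[-0.61758005  0.45785361  0.66239379  1.99273908 -0.38256055  0.81574035
 -1.49558026]
[-0.55466861  0.51684341  0.62934944  1.90305324 -0.38446993  0.96790631
 -1.48505383]
[ 0.78885706  0.64450247 -1.15577654  1.95769361  0.70290598  1.01694298
  0.68663611]
[ 0.76704847  0.72122098 -1.15678669  1.86857793  0.65566132  1.1550135
  0.73306108]
```

The fingers straddle the bar in both views: side crop (370,350), top crop (430,310). I'll grip and lift.

Run:
```python
from h import *
import pickle
r.close_gripper(); print(r.current_opening(), r.current_tool_pos().round(4), np.round(r.current_eef_rot(),4), np.round(r.current_force(),2))
r.move_linear([.4762,.3018,.12],v=.1)
print(np.round(r.current_force(),2),np.round(r.current_moment(),2))
# approach above handheld, tilted
yaw=np.radians(-10.7)
r.move_pose([.520,.0065,.13],[np.pi,np.radians(6.5),yaw]); r.dwell(.2)
print(r.current_time_s(),r.current_tool_pos().round(4), np.round(r.current_eef_rot(),4), np.round(r.current_force(),2),np.round(r.current_moment(),2))
for n in("top","side"):
    s=r.snapshot(n); pickle.dump(s,open(n+"2.pkl","wb"))
    u,v=map(int,proj(s,[.53,0,.05])); cv2.imwrite(f"pics/{n}2.png",cv2.resize(s["frame"][max(v-60,0):v+60,max(u-72,0):u+72],(720,600),interpolation=cv2.INTER_CUBIC))
```

```text
0.12668062495333438 [0.4764 0.3019 0.0257] [-3.1413e+00 -3.0000e-04 -2.0250e-01] [0.59 1.03 1.44]
[-0.22  0.72 -0.94] [0.03 0.01 0.  ]
6.425 [0.5201 0.0083 0.1298] [-3.1412  0.1137 -0.1837] [ 0.3  -0.03 -1.17] [-0.   -0.13 -0.  ]
```

View pics/side2.png

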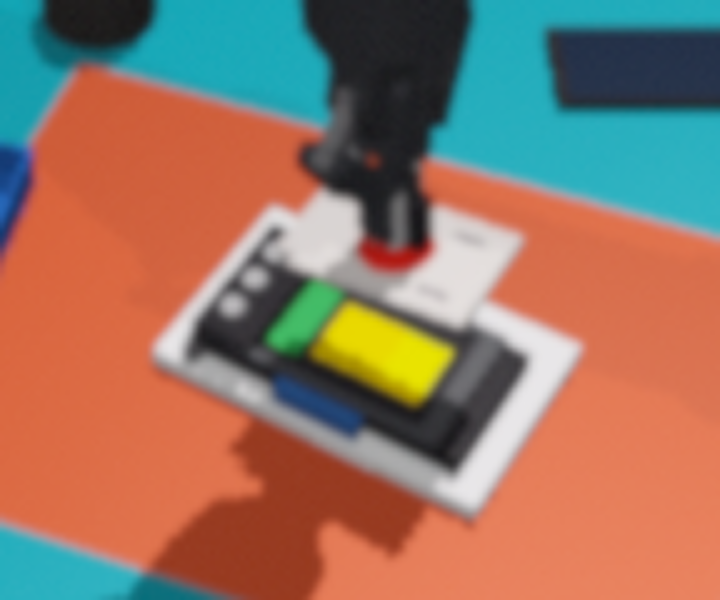

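View pics/top2.png

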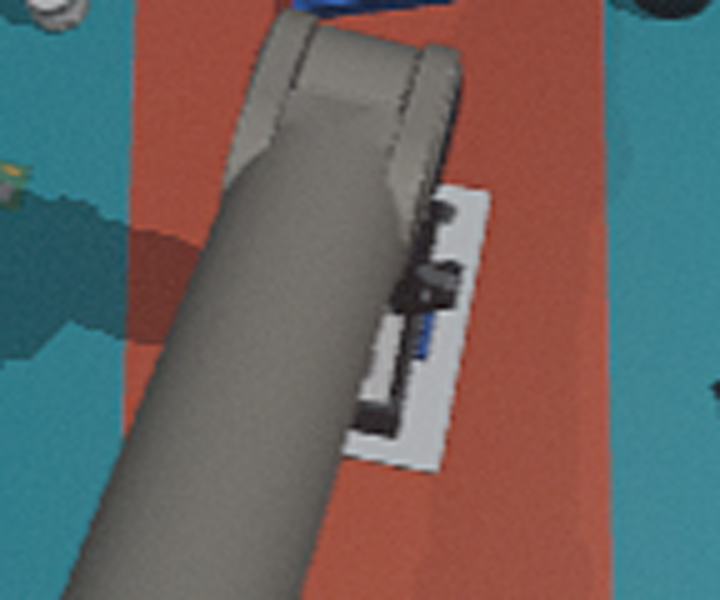

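The cover is held, tilted rear-up, and seen clearly in the side view from its tongue at (280,255) to its rear corner at (520,240). The arm hides it from the top camera. I'll measure the cover in its own plane relative to the TCP.

```bash
cat > cov.py <<'E'
from meas import *
from scipy.spatial.transform import Rotation as Ro
def coverpts(s,pos,rpy,pts,h=.0257-.004):
    """rays hit cover top plane; return coordinates in cover axes relative to TCP"""
    A=Ro.from_euler('xyz',[0,rpy[1],rpy[2]]).as_matrix()
    p0=pos-A[:,2]*h; out=[]
    for u,v in pts:
        c,d=ray(s,u,v); X=c+d*(A[:,2]@(p0-c))/(A[:,2]@d); out.append(A.T@(X-pos))
    return np.array(out)
E
python3 - <<'E'
from cov import *
import pickle
s=pickle.load(open("side2.pkl","rb"))
print(r.current_tool_pos().round(4))
pos=r.current_tool_pos(); rpy=r.current_eef_rot()
u,v=map(int,proj(s,[.53,0,.05])); u0,v0=u-72,v-60
im=s["frame"][v0:v0+120,u0:u0+144]; k=5
im=cv2.resize(im,None,fx=k,fy=k,interpolation=cv2.INTER_CUBIC)
# predicted outline
A=Ro.from_euler('xyz',[0,rpy[1],rpy[2]]).as_matrix()
out=[(-52,-33),(42,-33),(42,-27),(52,-27),(52,27),(42,27),(42,33),(-52,33)]
for col,z in(((0,255,0),-.0217),((255,0,255),-.0257)):
    q=np.array([proj(s,pos+A@np.array([a/1e3,b/1e3,z])) for a,b in out]); q=((q-[u0,v0]+.5)*k-.5).round().astype(int)
    cv2.polylines(im,[q],True,col,1)
# holder frame overlay
H=Ro.from_euler('z',np.radians(-10.7)).as_matrix()
def hp(x,y,z,c=np.array([.5296,-.0038])): return np.r_[c,0]+H@np.array([x,y,z])
def line(P,col):
    q=np.array([proj(s,p) for p in P]); q=((q-[u0,v0]+.5)*k-.5).round().astype(int); cv2.polylines(im,[q],True,col,1)
line([hp(x,y,.012) for x,y in((-.095,-.062),(.095,-.062),(.095,.062),(-.095,.062))],(255,0,0))
y=.0084
line([hp(a,b+y,.0286) for a,b in((-.052,-.034),(.044,-.034),(.044,.034),(-.052,.034))],(255,255,0))
line([hp(a,b+y,.034) for a,b in((.044,-.041),(.060,-.041),(.060,.041),(.044,.041))],(0,255,255))
cv2.imwrite("pics/ov2.png",im)
E
```

```text
[0.52   0.0076 0.1299]
```

View pics/ov2.png

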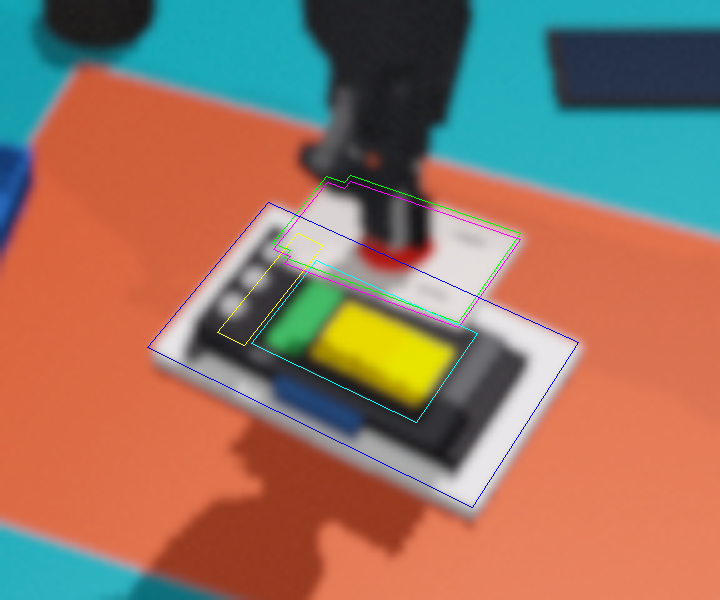

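Run:
```python
from cov import *
import pickle
s=pickle.load(open("top0.pkl","rb"))
H=Ro.from_euler('z',np.radians(-10.7)).as_matrix()
g=cv2.cvtColor(s["frame"],cv2.COLOR_BGR2GRAY).astype(np.float32)
def prof(xs,z,ys):
    out=[]
    for y in ys:
        q=np.array([proj(s,np.r_[.5296,-.0038,0]+H@np.array([x,y,z])) for x in xs],np.float32)
        out.append(cv2.remap(g,q[:,0].copy(),q[:,1].copy(),cv2.INTER_LINEAR).mean())
    return np.array(out)
ys=np.arange(-.062,.063,.002)
for nm,xs,z in(("bar",np.linspace(.048,.052,3),.034),("rear",np.linspace(-.06,-.03,8),.0286),("rear2",np.linspace(-.05,-.03,8),.024),("front",np.linspace(.024,.036,6),.0286)):
    p=prof(xs,z,ys); print(nm); print(" ".join(f"{int(y*1000)}:{int(v)}" for y,v in zip(ys,p)))
xs=np.arange(-.09,.09,.002)
p=np.array([prof([x],.0286,np.linspace(-.01,.03,9)).mean() for x in xs]); print("x"," ".join(f"{int(round(x*1000))}:{int(v)}" for x,v in zip(xs,p)))
c=cv2.resize(s["frame"][180:255,290:355],(624,720)[::1],interpolation=cv2.INTER_CUBIC)
```

```text
bar
-62:128 -60:159 -57:168 -55:171 -53:171 -51:170 -49:169 -47:170 -45:170 -43:170 -41:170 -39:171 -37:173 -35:163 -33:141 -31:95 -29:56 -27:43 -25:41 -23:41 -21:42 -19:43 -17:44 -15:44 -13:42 -11:42 -9:44 -7:45 -5:45 -3:44 -1:44 0:44 2:45 4:44 6:43 8:43 10:43 12:44 14:44 16:43 18:43 20:43 22:40 24:42 26:45 28:44 30:42 32:40 34:41 36:44 38:43 40:43 42:41 44:39 46:40 48:75 50:107 52:121 54:128 56:128 58:110 60:94 62:88
rear
-62:134 -60:159 -57:169 -55:171 -53:171 -51:171 -49:170 -47:170 -45:170 -43:170 -41:170 -39:171 -37:172 -35:168 -33:147 -31:115 -29:78 -27:58 -25:52 -23:50 -21:50 -19:50 -17:50 -15:50 -13:58 -11:79 -9:92 -7:97 -5:98 -3:98 -1:98 0:99 2:100 4:100 6:100 8:98 10:98 12:98 14:98 16:98 18:98 20:99 22:100 24:100 26:94 28:80 30:63 32:50 34:49 36:49 38:49 40:50 42:53 44:57 46:64 48:80 50:100 52:112 54:127 56:148 58:145 60:120 62:87
rear2
-62:135 -60:159 -57:169 -55:171 -53:171 -51:171 -49:170 -47:170 -45:170 -43:170 -41:170 -39:171 -37:173 -35:169 -33:147 -31:113 -29:75 -27:56 -25:48 -23:44 -21:44 -19:44 -17:44 -15:44 -13:54 -11:82 -9:102 -7:109 -5:111 -3:110 -1:110 0:111 2
[... 577 characters left out ...]
42:51 44:57 46:64 48:81 50:99 52:109 54:129 56:149 58:145 60:121 62:86
x -90:172 -88:171 -86:171 -84:173 -82:171 -80:128 -78:62 -76:39 -74:42 -72:43 -70:44 -68:43 -66:45 -64:53 -62:63 -60:66 -58:65 -56:65 -54:63 -52:54 -50:44 -48:40 -46:43 -44:72 -42:118 -40:145 -38:146 -36:143 -34:142 -32:142 -30:142 -28:139 -26:141 -24:144 -22:146 -20:147 -18:145 -16:145 -14:147 -12:144 -10:144 -8:146 -6:148 -4:148 -2:147 0:147 2:148 4:146 6:144 8:146 10:147 12:149 14:150 16:146 18:112 20:59 22:50 24:80 26:107 28:112 30:110 32:110 34:110 36:112 38:112 40:102 42:68 44:41 46:40 48:43 50:44 52:43 54:43 56:43 58:48 60:61 62:79 64:97 66:101 68:100 70:89 72:69 74:47 76:42 78:66 80:128 82:168 84:174 86:173 88:173
```

Top-view profiles put the handheld 8.6 mm left of the plate's middle, and the rear rim face at x = -52 mm matches. I'll bring the tip just behind the lip, tilted, and lower it by feel.

```bash
cat > ctl.py <<'E'
from cov import *
YAW=np.radians(-10.7); H=Ro.from_euler('z',YAW).as_matrix(); M0=np.array([.5296,-.0038,.024])
def tcp(tipx,y,z,p,dx=0.,h=.0257):
    """tip position in mid frame (mm), pitch deg -> TCP world"""
    A=Ro.from_euler('xyz',[0,np.radians(p),YAW]).as_matrix()
    return M0+H@(np.array([tipx,y,z])/1e3)+A@np.array([-.052+dx,0,h]), [np.pi,np.radians(p),YAW]
def where(h=.0257):
    rp=r.current_eef_rot(); A=Ro.from_euler('xyz',[0,rp[1],rp[2]]).as_matrix()
    t=r.current_tool_pos()-A@np.array([-.052,0,h]); return np.r_[(H.T@(t-M0)*1e3).round(2),np.degrees(rp[1:]).round(2)]
def fh(): return (H.T@r.current_force()).round(2)
def rep(tag=""): print(tag,round(r.current_time_s(),2),"tip",where(),"F",fh(),"M",(H.T@r.current_moment()).round(3))
def go(tipx,y,z,p,v=.05,f=None):
    P,o=tcp(tipx,y,z,p); hit=r.move_linear(P,o,v=v,f_stop=f); rep(f"go {tipx},{y},{z},{p} hit={hit}")
    return hit
E
python3 - <<'E'
from ctl import *
rep()
go(40,8.6,20,6.5); r.dwell(.3); rep()
go(40,8.6,6,6.5,v=.03,f=5); r.dwell(.3); rep()
s=r.snapshot("side"); u,v=map(int,proj(s,[.53,0,.05])); cv2.imwrite("pics/side3.png",cv2.resize(s["frame"][v-50:v+50,u-60:u+60],(720,600),interpolation=cv2.INTER_CUBIC))
E
```

```text
6.53 tip [ 37.23   9.53  74.48   6.51 -10.58] F [ 0.08  0.59 -0.98] M [ 0.063 -0.18   0.027]
go 40,8.6,20,6.5 hit=False 7.77 tip [ 40.31   8.63  20.34   6.46 -10.7 ] F [-0.18 -1.04 -1.36] M [-0.054 -0.102  0.02 ]
 8.07 tip [ 40.07   8.68  20.16   6.49 -10.7 ] F [ 0.29  0.94 -0.77] M [-0.03  -0.184 -0.006]
go 40,8.6,6,6.5 hit=False 8.68 tip [ 40.01   8.53   5.88   6.51 -10.7 ] F [-0.56  0.23 -1.92] M [ 0.059 -0.152  0.034]
 8.98 tip [ 40.13   8.64   6.16   6.48 -10.7 ] F [-1.31  0.17 -1.19] M [ 0.03  -0.192  0.031]
```

View pics/side3.png

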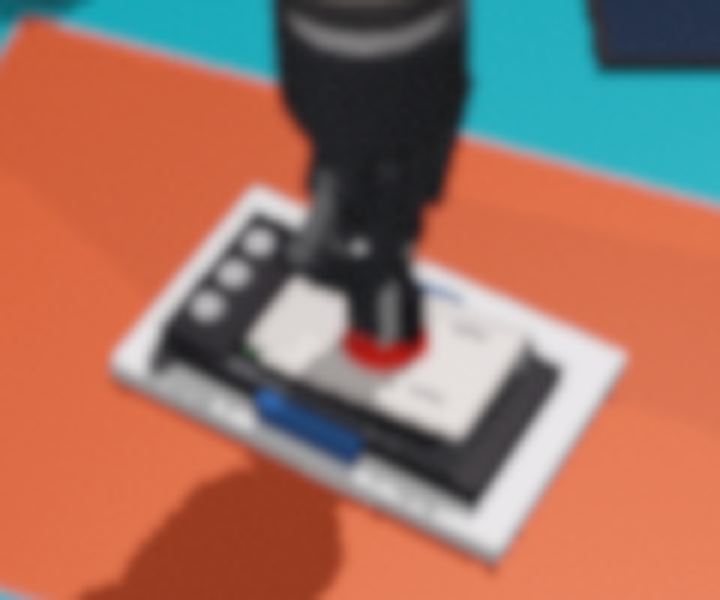

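The side view shows the cover lined up over the recess, with its tongue edge at (250,335)–(295,285) just behind the camera bar. Next I'll lower it slowly until contact.

Run:
```python
from ctl import *
for z in(4,3,2,1,0):
    hit=go(40,8.6,z,6.5,v=.015,f=4)
    r.dwell(.15); rep()
    if hit: break
```

```text
go 40,8.6,4,6.5 hit=False 9.32 tip [ 39.82   8.59   3.85   6.52 -10.7 ] F [-0.01  0.66 -1.27] M [ 0.025 -0.109  0.006]
 9.47 tip [ 40.02   8.59   3.99   6.5  -10.7 ] F [-0.31 -1.03 -0.85] M [ 0.053 -0.153  0.001]
go 40,8.6,3,6.5 hit=False 9.72 tip [ 39.96   8.61   2.95   6.51 -10.7 ] F [-0.99 -0.58 -1.15] M [-0.002 -0.171  0.029]
 9.87 tip [ 40.     8.57   3.01   6.5  -10.7 ] F [ 0.18  0.56 -0.91] M [-0.03  -0.079 -0.014]
go 40,8.6,2,6.5 hit=False 10.12 tip [ 39.97   8.62   1.95   6.5  -10.7 ] F [-0.01 -0.12 -0.56] M [-0.004 -0.155  0.015]
 10.27 tip [ 40.01   8.59   2.01   6.5  -10.7 ] F [0.94 0.96 0.08] M [-0.034 -0.136 -0.015]
go 40,8.6,1,6.5 hit=False 10.52 tip [ 39.92   8.59   0.91   6.51 -10.7 ] F [-0.52  0.06 -0.43] M [-0.049 -0.098  0.015]
 10.67 tip [ 40.     8.58   0.99   6.5  -10.7 ] F [-0.08  1.07 -0.66] M [ 0.025 -0.034 -0.017]
go 40,8.6,0,6.5 hit=False 10.92 tip [ 39.94   8.6   -0.08   6.51 -10.7 ] F [ 0.58  0.11 -1.05] M [-0.024 -0.132 -0.015]
 11.07 tip [ 3.998e+01  8.600e+00 -2.000e-02  6.500e+00 -1.070e+01] F [-0.69 -0.51 -0.42] M [-0.045 -0.094  0.053]
```

```bash
cat >> ctl.py <<'E'
def avg(n=8):
    F=[];M=[]
    for _ in range(n): r.dwell(.03);F.append(H.T@r.current_force());M.append(H.T@r.current_moment())
    print("   avgF",np.mean(F,0).round(2),"avgM",np.mean(M,0).round(3),"tip",where()); return np.mean(F,0)
E
python3 - <<'E'
from ctl import *
avg()
for z in(-.5,-1,-1.5,-2):
    go(40,8.6,z,6.5,v=.015,f=5); F=avg()
    if F[2]>2: break
E
```

```text
avgF [-0.09  0.22 -0.42] avgM [-0.005 -0.135 -0.005] tip [ 4.003e+01  8.610e+00  1.000e-02  6.500e+00 -1.070e+01]
go 40,8.6,-0.5,6.5 hit=False 11.58 tip [ 40.04   8.6   -0.36   6.5  -10.7 ] F [-1.55  0.55  1.57] M [ 0.039 -0.032  0.012]
   avgF [-0.74 -0.15  1.89] avgM [ 0.006 -0.044 -0.001] tip [ 40.05   8.59  -0.38   6.5  -10.7 ]
go 40,8.6,-1,6.5 hit=False 12.1 tip [ 40.01   8.6   -0.52   6.51 -10.7 ] F [-1.88  1.66  5.71] M [-0.003  0.237 -0.044]
   avgF [-2.06 -0.2   5.65] avgM [-0.018  0.215 -0.008] tip [ 39.98   8.6   -0.55   6.51 -10.7 ]
```

Floor contact comes at tip z ≈ -0.25 mm nominal, symmetric with no side force. I'll raise 0.5 mm and feel for both side rims to centre.

Run:
```python
from ctl import *
go(40,8.6,.3,6.5,v=.015); avg(5)
for sg in(1,-1):
    for d in(.6,1.2,1.8,2.4):
        go(40,8.6+sg*d,.3,6.5,v=.012); F=avg(5)
        if abs(F[1])>2.5: break
    go(40,8.6,.3,6.5,v=.02)
avg(5)
```

```text
go 40,8.6,0.3,6.5 hit=False 12.62 tip [ 39.93   8.64   0.08   6.5  -10.69] F [ 0.66  0.12 -0.19] M [ 0.054 -0.074  0.001]
   avgF [ 0.54 -0.55 -1.16] avgM [-0.016 -0.166 -0.019] tip [ 3.98e+01  8.57e+00  2.00e-02  6.52e+00 -1.07e+01]
go 40,9.2,0.3,6.5 hit=False 13.03 tip [ 39.85   8.94   0.16   6.52 -10.71] F [ 0.2  -0.96 -1.83] M [-0.161 -0.078  0.029]
   avgF [ 0.25 -0.39 -1.49] avgM [-0.192 -0.094 -0.001] tip [ 39.9    8.96   0.2    6.51 -10.71]
go 40,9.799999999999999,0.3,6.5 hit=False 13.45 tip [ 39.86   9.18   0.23   6.51 -10.73] F [-0.27 -1.33 -1.1 ] M [-0.58  -0.058 -0.026]
   avgF [-0.46 -2.49 -1.13] avgM [-0.645 -0.061 -0.004] tip [ 39.86   9.25   0.24   6.51 -10.73]
go 40,10.4,0.3,6.5 hit=False 13.87 tip [ 39.84   9.48   0.25   6.52 -10.74] F [-0.26 -4.68 -0.43] M [-1.13  0.02  0.02]
   avgF [-0.67 -5.13 -1.33] avgM [-1.222  0.042 -0.022] tip [ 39.82   9.52   0.24   6.52 -10.74]
go 40,8.6,0.3,6.5 hit=False 14.28 tip [ 40.11   9.22   0.35   6.49 -10.68] F [-0.85 -2.46 -1.19] M [-0.558 -0.034 -0.001]
go 40,8.0,0.3,6.5 hit=False 14.53 tip [ 40.12   8.98   0.36   6.49 -10.65] 
[... 343 characters left out ...]
40.04   7.49   0.31   6.5  -10.7 ]
go 40,6.8,0.3,6.5 hit=False 15.37 tip [ 39.99   6.8    0.29   6.5  -10.7 ] F [ 0.58  0.92 -0.99] M [ 0.017 -0.192  0.005]
   avgF [-0.23  0.28 -0.99] avgM [-0.014 -0.154 -0.   ] tip [ 40.    6.8   0.3   6.5 -10.7]
go 40,6.199999999999999,0.3,6.5 hit=False 15.78 tip [ 40.02   6.6    0.31   6.5  -10.68] F [-1.43  1.16 -0.15] M [ 0.276 -0.089  0.079]
   avgF [ 0.    1.16 -0.36] avgM [ 0.306 -0.138 -0.013] tip [ 39.98   6.57   0.31   6.5  -10.68]
go 40,8.6,0.3,6.5 hit=False 16.22 tip [ 39.99   8.37   0.25   6.5  -10.7 ] F [ 0.86  0.22 -1.03] M [-0.028 -0.158 -0.015]
   avgF [-0.53 -0.36 -0.9 ] avgM [-0.032 -0.131 -0.019] tip [ 40.     8.33   0.3    6.5  -10.71]
```

Rims felt at y ≈ 8.8 and 6.7, a gap of 2.1 mm against the expected 2.0, so the centre is y = 7.75. Now I'll push in under the bar, feeling for the strip.

Run:
```python
from ctl import *
go(40,7.75,.3,6.5,v=.015); avg(5)
for x in(43,45,46,47,48,49,50):
    hit=go(x,7.75,.3,6.5,v=.015,f=8); F=avg(5)
    if hit or abs(F[0])>2.2 or F[2]<-4: break
```

```text
go 40,7.75,0.3,6.5 hit=False 16.63 tip [ 40.     7.51   0.31   6.5  -10.72] F [ 1.43 -0.11 -0.7 ] M [ 0.007 -0.165  0.009]
   avgF [ 0.05 -0.25 -1.21] avgM [ 0.021 -0.139  0.011] tip [ 40.02   7.73   0.3    6.5  -10.7 ]
go 43,7.75,0.3,6.5 hit=False 17.15 tip [ 43.15   7.74   0.31   6.49 -10.7 ] F [-0.37 -0.68 -0.54] M [-0.011 -0.137 -0.047]
   avgF [-0.09  0.23 -0.92] avgM [-0.006 -0.144 -0.003] tip [ 42.91   7.7    0.27   6.51 -10.71]
go 45,7.75,0.3,6.5 hit=False 17.6 tip [ 45.18   7.77   0.35   6.49 -10.7 ] F [-0.44 -1.34 -1.19] M [-0.007 -0.129  0.023]
   avgF [ 0.09 -0.1  -0.34] avgM [ 0.01  -0.126 -0.001] tip [ 44.96   7.74   0.28   6.51 -10.7 ]
go 46,7.75,0.3,6.5 hit=False 18.02 tip [ 46.11   7.75   0.33   6.49 -10.7 ] F [ 0.51 -0.01 -1.12] M [ 0.035 -0.163  0.055]
   avgF [ 0.05  0.   -0.56] avgM [ 0.016 -0.164  0.011] tip [ 45.97   7.75   0.27   6.5  -10.7 ]
go 47,7.75,0.3,6.5 hit=False 18.43 tip [ 47.08   7.74   0.3    6.5  -10.7 ] F [-0.16  0.26 -0.36] M [ 0.002 -0.116  0.012]
   avgF [ 0.01 -0.2  -0.83] avgM [ 0.008 -0.158  0.012] tip [ 46.97   7.75   0.29   6.5  -10.7 ]
go 48,7.75,0.3,6.5 hit=False 18.85 tip [ 47.52   7.75   0.16   6.56 -10.7 ] F [-1.46  0.1  -0.38] M [0.069 0.145 0.024]
   avgF [-1.43  0.18 -0.02] avgM [0.012 0.174 0.001] tip [ 47.54   7.73   0.15   6.55 -10.7 ]
go 49,7.75,0.3,6.5 hit=False 19.27 tip [ 48.52   7.72   0.14   6.56 -10.7 ] F [-2.91  0.35 -0.99] M [-0.032  0.392 -0.016]
   avgF [-2.57  0.05 -0.32] avgM [ 0.003  0.448 -0.024] tip [ 48.6    7.75   0.14   6.54 -10.69]
```

The strip was met at tip reading 47.4, and 2.6 N at about 1.2 mm of travel matches the spring. I'll push to about 5.5 mm travel.

Run:
```python
from ctl import *
for x in(51,52.5,53.3):
    go(x,7.75,.3,6.5,v=.015,f=9); F=avg(5)
s=r.snapshot("side"); u,v=map(int,proj(s,[.53,0,.05])); cv2.imwrite("pics/side4.png",cv2.resize(s["frame"][v-50:v+50,u-60:u+60],(720,600),interpolation=cv2.INTER_CUBIC))
```

```text
go 51,7.75,0.3,6.5 hit=False 19.72 tip [ 50.63   7.73   0.16   6.55 -10.7 ] F [-2.89  0.47  0.35] M [0.025 0.681 0.007]
   avgF [-3.42  0.03 -0.1 ] avgM [-0.011  0.659  0.013] tip [ 50.7    7.73   0.18   6.54 -10.7 ]
go 52.5,7.75,0.3,6.5 hit=False 20.13 tip [ 52.16   7.75   0.17   6.55 -10.7 ] F [-3.86 -0.65  0.09] M [ 0.042  0.861 -0.068]
   avgF [-4.11  0.38 -0.21] avgM [ 0.006  0.848 -0.009] tip [ 52.24   7.77   0.2    6.53 -10.7 ]
go 53.3,7.75,0.3,6.5 hit=False 20.55 tip [ 53.05   7.77   0.17   6.53 -10.7 ] F [-4.53  0.69  0.46] M [ 0.019  1.004 -0.039]
   avgF [-4.77  0.09 -0.04] avgM [-0.015  0.99   0.004] tip [ 53.08   7.75   0.17   6.53 -10.7 ]
```

View pics/side4.png

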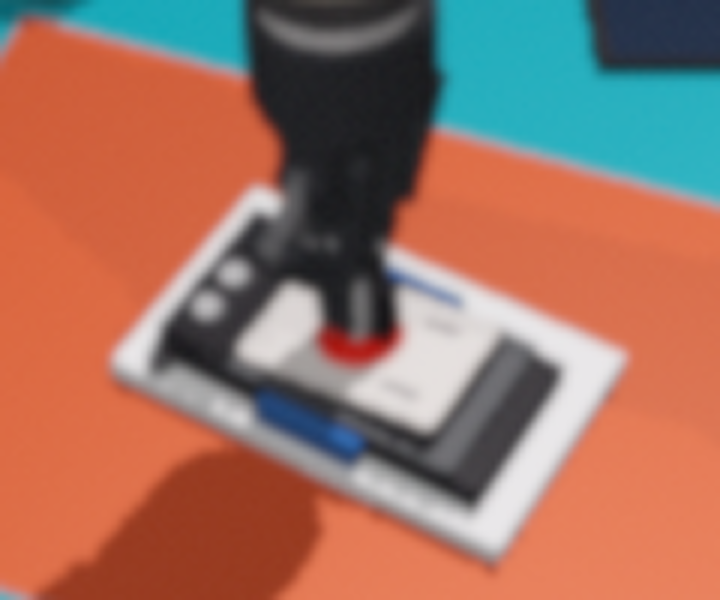

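The tongue is under the bar (front edge hidden near (240,350)) and 4.77 N means about 5.5 mm of strip travel. The rear edge clears the rear rim at (505,345). Now I'll pivot the rear down about the tip.

Run:
```python
from ctl import *
for p in(5,3.5,2.5,1.5,.8,0.2):
    hit=go(53.3,7.75,.2,p,v=.02,f=10); F=avg(4)
    if hit or np.linalg.norm(F-[-4.8,0,-.5])>6: print("STOP");break
```

```text
go 53.3,7.75,0.2,5 hit=False 21.02 tip [ 5.273e+01  7.690e+00  1.000e-02  5.030e+00 -1.070e+01] F [-4.16  0.11 -1.48] M [ 0.031  1.037 -0.049]
   avgF [-5.04 -0.15 -1.69] avgM [-0.065  1.002 -0.024] tip [ 53.03   7.7    0.     5.03 -10.7 ]
go 53.3,7.75,0.2,3.5 hit=False 21.4 tip [ 52.91   7.69   0.08   3.53 -10.7 ] F [-4.71  0.11 -2.43] M [-0.041  1.06  -0.002]
   avgF [-4.67  0.12 -2.61] avgM [-0.045  1.064  0.004] tip [ 5.314e+01  7.710e+00  4.000e-02  3.530e+00 -1.070e+01]
go 53.3,7.75,0.2,2.5 hit=False 21.78 tip [ 53.13   7.7    0.14   2.51 -10.7 ] F [-5.5  0.3 -2.1] M [-0.08   1.043 -0.003]
   avgF [-4.67 -0.44 -1.89] avgM [-0.034  1.065 -0.033] tip [ 53.25   7.73   0.13   2.52 -10.7 ]
go 53.3,7.75,0.2,1.5 hit=False 22.17 tip [ 53.18   7.71   0.21   1.5  -10.7 ] F [-4.04 -0.46 -2.29] M [-0.085  1.109 -0.051]
   avgF [-5.23 -0.08 -1.28] avgM [-0.07   1.126 -0.032] tip [ 53.3    7.69   0.18   1.51 -10.71]
go 53.3,7.75,0.2,0.8 hit=False 22.55 tip [ 53.23   7.73   0.24   0.79 -10.7 ] F [-5.09 -0.69 -2.36] M [-0.093  1.1   -0.08 ]
   avgF [-4.51 -0.23 -1.47] avgM [-0.094  1.098 -0.03 ] tip [ 53.32   7.72   0.23   0.79 -10.7 ]
go 53.3,7.75,0.2,0.2 hit=False 22.93 tip [ 53.21   7.72   0.22   0.18 -10.7 ] F [-4.43 -0.7  -1.04] M [-0.16   1.108  0.012]
   avgF [-4.76 -0.55 -1.03] avgM [-0.098  1.106 -0.017] tip [ 53.29   7.75   0.23   0.19 -10.7 ]
```

Run:
```python
from ctl import *
for z,p in((-.1,0),(-.4,0),(-.7,0),(-1.0,0)):
    hit=go(53.3,7.75,z,p,v=.015,f=10); F=avg(4)
    if hit or F[2]>5: break
```

```text
go 53.3,7.75,-0.1,0 hit=False 23.32 tip [ 5.353e+01  7.740e+00  1.200e-01 -3.000e-02 -1.070e+01] F [-4.61 -0.32  1.08] M [-0.082  1.094 -0.04 ]
   avgF [-4.53 -0.8   1.08] avgM [-1.150e-01  1.035e+00  1.000e-03] tip [ 5.353e+01  7.700e+00  8.000e-02 -3.000e-02 -1.070e+01]
go 53.3,7.75,-0.4,0 hit=False 23.7 tip [ 5.362e+01  7.760e+00 -2.000e-02 -3.000e-02 -1.070e+01] F [-5.23 -0.04  2.44] M [-0.155  1.151 -0.015]
   avgF [-5.76 -0.82  3.02] avgM [-0.133  1.135 -0.035] tip [ 5.362e+01  7.770e+00 -4.000e-02 -3.000e-02 -1.070e+01]
go 53.3,7.75,-0.7,0 hit=False 24.08 tip [ 5.36e+01  7.75e+00 -5.00e-02 -2.00e-02 -1.07e+01] F [-6.27 -0.8   4.73] M [-0.145  1.361  0.008]
   avgF [-6.12 -0.58  5.74] avgM [-0.151  1.317 -0.037] tip [ 5.363e+01  7.760e+00 -4.000e-02 -2.000e-02 -1.070e+01]
```

Bottomed at about 5.7 N. I'll ease it back against the rear rim, with a gentle rear press.

Run:
```python
from ctl import *
for x in(52.3,51.5,51.0):
    go(x,7.75,-.5,0,v=.015,f=10); F=avg(4)
go(51.0,7.75,-.5,-.5,v=.015,f=10); avg(4)
s=r.snapshot("side"); u,v=map(int,proj(s,[.53,0,.05])); cv2.imwrite("pics/side5.png",cv2.resize(s["frame"][v-50:v+50,u-60:u+60],(720,600),interpolation=cv2.INTER_CUBIC))
```

```text
go 52.3,7.75,-0.5,0 hit=False 24.47 tip [ 5.284e+01  7.760e+00 -2.000e-02 -6.000e-02 -1.070e+01] F [-5.8  -0.81  5.25] M [-0.086  1.12  -0.057]
   avgF [-4.99 -0.64  5.2 ] avgM [-0.154  1.11  -0.029] tip [ 5.28e+01  7.77e+00 -5.00e-02 -5.00e-02 -1.07e+01]
go 51.5,7.75,-0.5,0 hit=False 24.85 tip [ 5.254e+01  7.790e+00  5.000e-02 -1.200e-01 -1.070e+01] F [-2.92 -0.54  4.73] M [-0.145  0.737 -0.043]
   avgF [-2.68 -0.17  4.86] avgM [-0.119  0.688 -0.062] tip [ 5.254e+01  7.770e+00  3.000e-02 -1.100e-01 -1.071e+01]
go 51.0,7.75,-0.5,0 hit=False 25.23 tip [ 5.207e+01  7.770e+00  3.000e-02 -1.200e-01 -1.070e+01] F [-1.97 -0.38  5.31] M [-0.091  0.446 -0.081]
   avgF [-1.72 -0.91  4.87] avgM [-0.123  0.494 -0.049] tip [ 5.208e+01  7.760e+00  4.000e-02 -1.200e-01 -1.071e+01]
go 51.0,7.75,-0.5,-0.5 hit=False 25.62 tip [ 52.3    7.79   0.55  -0.63 -10.7 ] F [-1.84 -0.86  9.24] M [-0.265  0.957 -0.044]
   avgF [-1.72 -0.99  8.59] avgM [-0.174  0.959 -0.061] tip [ 52.29   7.79   0.54  -0.62 -10.71]
```

View pics/side5.png

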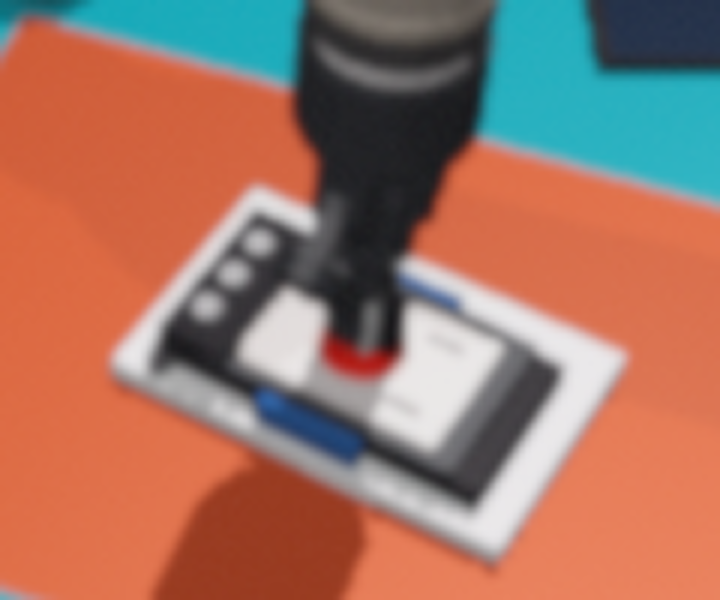

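Run:
```python
from ctl import *
import pickle
go(51.0,7.75,-.3,0,v=.015,f=10); avg(4)
go(50.4,7.75,-.1,0,v=.015,f=10); avg(4)
r.gripper_open(); avg(4); print(r.current_opening())
P=r.current_tool_pos(); r.move_linear([P[0],P[1],P[2]+.05],v=.08); r.move_linear([P[0],P[1],P[2]+.12],v=.15)
r.move_pose([.42,.28,.28],[np.pi,0,YAW]); rep()
for n in("side","top"):
    s=r.snapshot(n); pickle.dump(s,open(n+"6.pkl","wb")); w=50 if n=="side" else 40
    u,v=map(int,proj(s,[.53,0,.05])); cv2.imwrite(f"pics/{n}6.png",cv2.resize(s["frame"][v-w:v+w,u-int(w*1.2):u+int(w*1.2)],(720,600),interpolation=cv2.INTER_CUBIC))
    cv2.imwrite(f"pics/{n}6f.png",s["frame"])
```

```text
go 51.0,7.75,-0.3,0 hit=False 26.05 tip [ 5.198e+01  7.800e+00  3.000e-02 -1.100e-01 -1.070e+01] F [-0.2  -1.1   3.94] M [-0.032  0.255 -0.083]
   avgF [ 0.11 -0.09  3.81] avgM [-0.111  0.157 -0.054] tip [ 52.     7.82   0.07  -0.12 -10.7 ]
go 50.4,7.75,-0.1,0 hit=False 26.43 tip [ 51.92   7.82   0.25  -0.19 -10.7 ] F [ 3.86 -0.21 -0.94] M [-0.09  -0.876 -0.084]
   avgF [ 5.08  0.07 -2.24] avgM [-0.074 -0.98  -0.059] tip [ 51.91   7.82   0.29  -0.18 -10.7 ]
   avgF [ 0.48  0.47 -0.22] avgM [0.002 0.026 0.004] tip [ 5.032e+01  7.740e+00 -1.300e-01  1.000e-02 -1.070e+01]
0.9981998094952366
 30.01 tip [-1.0771e+02  2.5703e+02  2.2969e+02  1.0000e-02 -1.0820e+01] F [0.08 0.04 0.38] M [-0.019  0.073 -0.009]
```

View pics/side6.png

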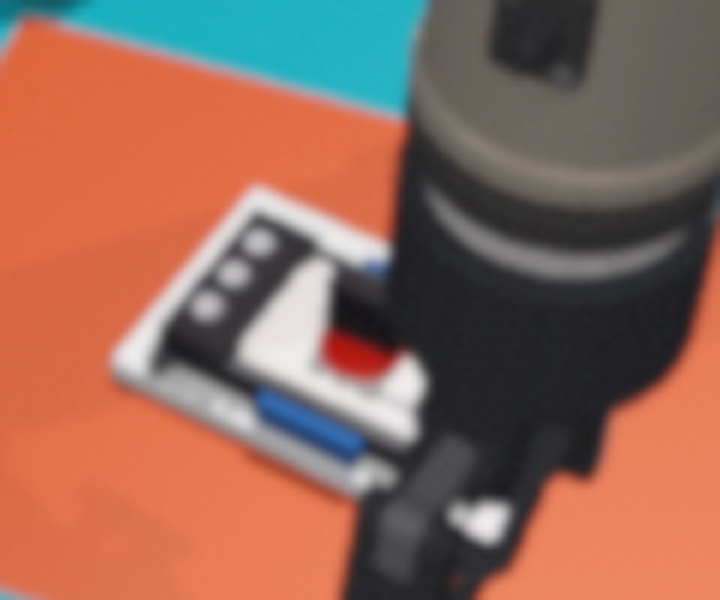

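View pics/top6.png

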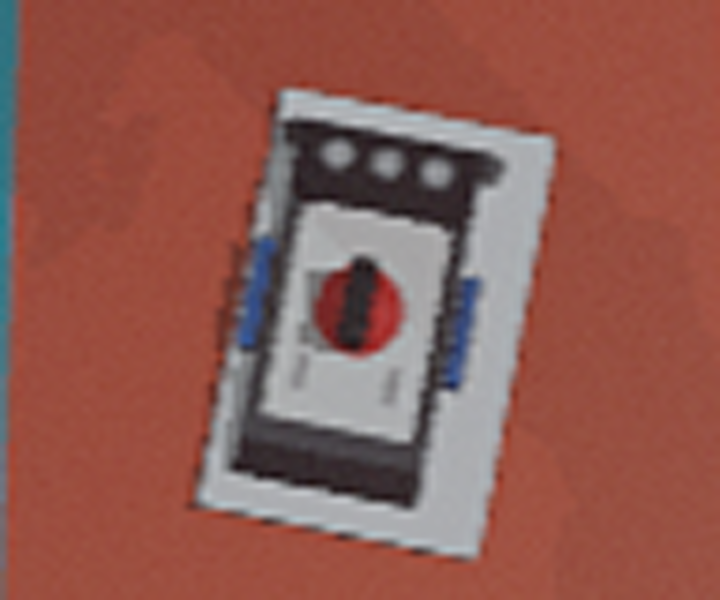

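View pics/top6f.png

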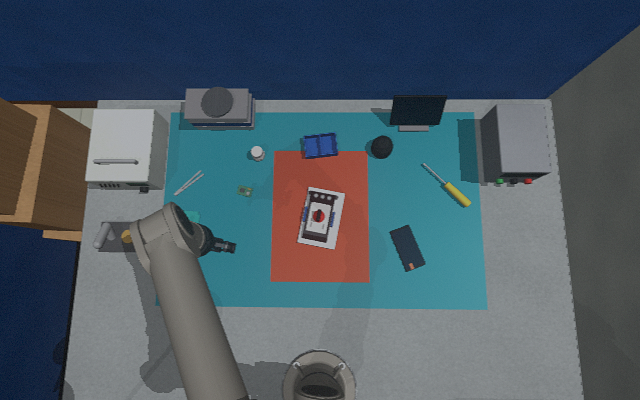

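Run:
```python
from ctl import *
import pickle
s=pickle.load(open("top6.pkl","rb"))
zs={}
for x in(-48,-44,-38,-30,-24,28,34,40):
    row=[]
    for y in(-26,-20,-13,-6,0,6,13,20,26):
        if x in(-24,28) and abs(y)<0: continue
        u,v=proj(s,M0+H@(np.array([x,7.75+y,4])/1e3)); row.append(depthpt(s,round(u),round(v))[2]*1e3)
    print(x,np.round(row,1),round(np.median(row),1))
for a,p in contour(s,white,(290,180,355,255))[:6]:
    q=plane(s,p,.028); c,wh,an=rect(q); L=H.T@(np.r_[c,.024]-M0)*1e3; print(round(a),L.round(1),wh.round(1),round(an,1))
```

```text
-48 [32.  25.4 29.  28.6 29.8 28.7 30.4 26.7 27.8] 28.7
-44 [31.3 27.7 27.4 25.5 34.3 26.9 30.8 32.5 25.6] 27.7
-38 [25.4 30.4 23.2 30.  28.8 27.5 25.3 30.1 29.1] 28.8
-30 [26.3 30.7 28.1 29.5 28.7 29.3 27.1 30.6 27.4] 28.7
-24 [26.5 30.4 30.3 25.9 31.3 30.4 30.7 33.6 27.2] 30.4
28 [28.5 30.8 29.6 28.1 28.7 26.2 26.4 24.6 26.9] 28.1
34 [26.8 30.1 30.8 31.3 27.  25.1 32.8 35.4 32.6] 30.8
40 [34.5 28.1 29.4 23.2 27.  26.4 29.9 29.8 24.8] 28.1
774 [-2.1 -0.6  0. ] [124.8 188.2] 79.3
597 [-4.1  8.1  0. ] [69.2 97.5] 79.1
36 [44.5 55.6  0. ] [12.  45.1] 79.6
8 [ 66.2 -13.8   0. ] [10.6 11.5] 0.2
8 [66.7 30.6  0. ] [10.5 11.3] 26.7
8 [66.1  8.6  0. ] [10.  10.4] 0.3
```

Depth reads about 28.5 mm front and rear, against 28 expected. The visible cover spans x ≈ -52.8 to +44.6, so it lies against the rear rim and under the lip. I'll do one gentle fingertip check press on the rear end, since there's time.

Run:
```python
from ctl import *
import pickle
r.close_gripper()
o=[np.pi,0,YAW]; b=M0+H@np.array([-.041,.00775,0])
r.move_pose([b[0],b[1],.12],o)
r.move_linear([b[0],b[1],.048],v=.08); rep()
hit=r.move_linear([b[0],b[1],.037],v=.02,f_stop=5)
print(hit,r.current_tool_pos().round(4)); avg(4)
r.move_linear([b[0],b[1],.12],v=.15)
r.move_joints([-1.301,0.398,0.045,1.537,-0.019,1.207,-0.051]); r.dwell(.2)
for n in("side","top"):
    s=r.snapshot(n); w=50 if n=="side" else 40
    u,v=map(int,proj(s,[.53,0,.05])); cv2.imwrite(f"pics/{n}7.png",cv2.resize(s["frame"][v-w:v+w,u-int(w*1.2):u+int(w*1.2)],(720,600),interpolation=cv2.INTER_CUBIC))
print(r.current_time_s())
```

```text
33.14 tip [ 11.48   7.72  -1.29  -0.05 -10.71] F [-0.17  0.24  0.25] M [ 0.004  0.03  -0.026]
True [0.4908 0.0116 0.0391]
   avgF [-0.53  0.09  5.58] avgM [ 0.     0.207 -0.023] tip [ 11.08   7.91 -10.59   0.   -10.69]
37.0917
```

View pics/side7.png

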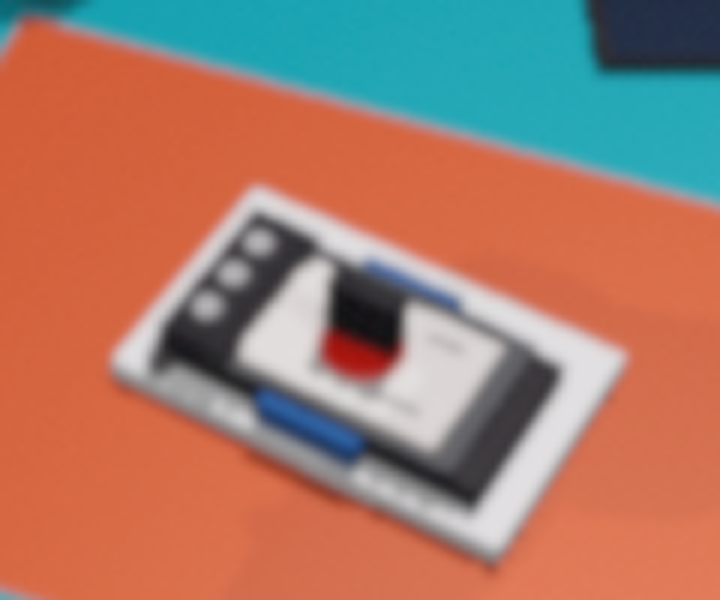

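View pics/top7.png

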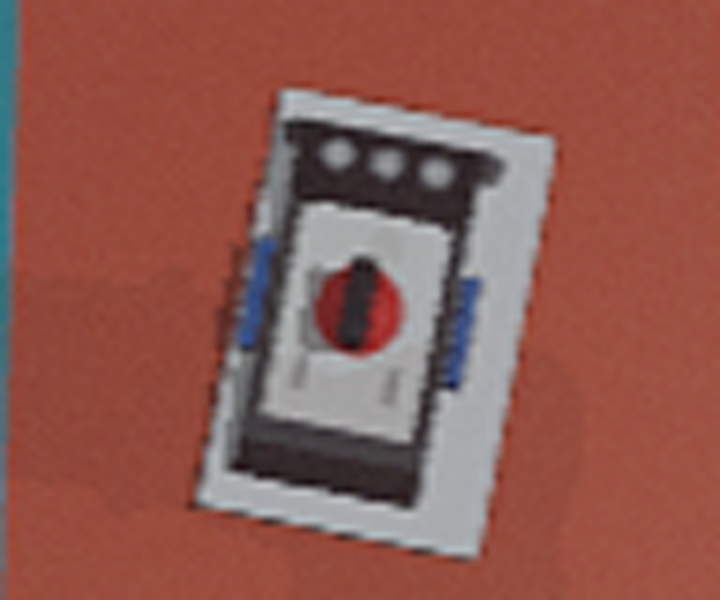

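The fingertips met the rear end at z = 39.1 - 11 = 28.1 mm, the height of a fully seated cover. Both views show it flat inside the rims and under the bar, with the puller on it at side (362,330) and top (360,305). Handing in.

```bash
python3 -c "
from plant import r
r.hand_in(); print(r.current_time_s())"
```

```text
the job is handed in; nothing more can be done
the job is handed in; nothing more can be done
```

The white cover is on the handheld, flat and fully home, with the suction puller left on it. I handed in at about 37 s of the 58 s allowed, with the arm back at its start pose.

**What I did:** I gripped the puller's bar and brought the cover in with its rear held 6.5° high. I found the rims by feel: the gap was 2.1 mm and its centre about 7.75 mm left of the holder's middle. I slid the tongue under the camera bar and pushed the strip about 5.5 mm (4.8 N). Then I pivoted the rear down, let the cover back against the rear rim and let go.

**Last checks:**
- **Height:** a 5 N fingertip press on the rear end met the cover at 28.1 mm; 28.0 mm is home.
- **Position:** in the top picture the visible cover runs from the rear rim to the lip, from -52.8 to +44.6 mm.
- **Bystanders:** I saw nothing moved in the full top picture taken after release; I did not measure them, and the arm hid most of the turquoise look-alike there.

**Disagreements:** the top camera's estimate of the sideways offset (8.6 mm) was about 0.9 mm off what I felt, and I used the felt value. The depth map was noisy (±3 mm), so it only roughly confirms that the cover is flat.

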